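# Strip a copier feed roller: draw the shaft, string the rings

## Robot

A 6-joint arm with a two-finger parallel gripper is mounted at the origin on the work surface. World frame = base frame: x ahead of the robot, y to its left, z up, the work surface at z = 0. Lengths are in m, angles in rad, forces in N, time in s.
With the tool pointing down it reaches from about 0.3 to 0.875 m from the base axis. Payload 6.4 kg.
Tool frame: the origin (TCP) lies on the centre line of the jaws, within the pads' length; the fingertips stand 17 mm ahead of it and the grasp point (between the pads) lies 2 mm behind it (robot.nose_length is the distance from the TCP to the fingertips, in m); z points along the fingers, y is the line along which they close (so a half turn about z gives the same grasp; the last joint's range is limited). The gripper opens to 85 mm and grips with 20 to 120 N. Pads are 22 mm wide; open, the fingers measure 114 mm over their backs; the gripper's body (76 mm by 85 mm) begins 54 mm behind the grasp point. The pads swing forward as they close: fully open they stand 13 mm farther back than shut.
Start: joints at [-1.31, 0.181, 1.607, -0, 1.354, -0.206], TCP at [0.259, -0.513, 0.248] pointing down, gripper open.
Joint ranges: [-2.99, 2.99], [-0.89, 2.07], [0.3, 2.58], [-1.14, 4.28], [0, 2.63], [-3.12, 3.12]. Speed limits (rad/s): [2.57, 2.57, 3.01, 3.14, 3.14, 3.14].

## Interface

Orientations are given as a unit quaternion [x, y, z, w].
In Python, from workcell import sensors, grab_frame, camera_model, robot gives the robot as it stands. The module is installed in compiled form; this text tells all that it offers.
- The arm moves only by the tool carry_out, never from a script. Its arguments are lists of equal length, an entry for each row: "translation": the shift along the tool's x, y, z in mm, a list of three; "turn": the turn about the tool's z in rad; "hand": the finger opening in mm, from 0 to 85.4. A call has 1 to 20 rows; each row shifts and turns the commanded pose from where the row before left it, along the tool's axes as they then stand; what a row does not reach is not made up. A row lasts 1/8 s, in which the tool goes at most 62.5 mm and 10.7 degrees, less where a joint would pass 70% of its speed; a pose out of reach is approached as far as the arm can. A call is refused whole if a number of a shift passes 62.5 or a number of a turn 0.188, either way. A call with a gripper value outside its range is refused whole. The fingers move at their own pace and stop on an object; "grip_force" is the grip in N (left out, the last holds). Time passes only in rows, so rows that do not move let the fingers close. It gives the time, the measured TCP pose, the force, the opening and the grip force at its end, in the units of the state.
- sensors.observe(): the state, without advancing time (a new reading comes with each control period).
- grab_frame(name): name is "side" or "top" or "wrist"; returns the picture (480x640x3 uint8, red, green, blue); there is no depth.
- camera_model(name): a dict with "intrinsics" (3x3 intrinsics, pixels), "k1" (the pictures are not rectified: a ray, as slopes to the right and down, at radius r is drawn at 1 + k1 r^2 times it, then the intrinsics apply), "extrinsics" (4x4, takes a point from camera to world coordinates). Camera axes: x right, y down, z forward; pixel columns grow to the right and rows downward; lengths in m; the calibration is good to about 2 mm. A picture is of the moment at which its call begins: read the wrist's pose just before it. camera_model takes no time and is no camera call; for the wrist camera it gives the pose at the moment of the call.
- robot.finish_job(): hands the job in; it is judged then, once.
The state is a dict: "t": time; "joint_positions": joint angles; "qvel": joint speeds; "joint_efforts": joint torques, N m; "tcp_pos": TCP position; "ee_rot": TCP orientation; "wrist_force": force on the tool from outside, world axes, zero at the start; "wrist_torque": the same for the moment, N m; "grip_width": finger opening in m; "grasp_force": force on a finger pad.
Only numpy, scipy, OpenCV 4.12 (cv2) and the standard library are available. Lean on these libraries where they do the work, as an engineer would, in place of code of your own. Each camera call takes 0.05 s, during which the arm holds its last target. There are 200 camera calls.

## Task

Finish stripping the copier's feed roller that is strapped in the service jig: draw its long steel shaft right out of the roller, a length at a time with a fresh grip for each since the V-rests stand in the way, and leave it lying in both V-rests, wholly clear of the roller. String the loose rings of the set (gear, pulley, bearing, bush, collar, as many of them as are there) on the upright parts post, in order of outside diameter with the largest at the bottom. Leave the screwdriver, the tweezers, the circuit board and the solder spool where they are.

Things in the scene. Friction and masses are not known exactly. Their poses are not given: they have to be found in the camera images.
- jig: service jig bolted to the bench: aluminium plate 70 mm wide, 12 mm thick, bearing a strapped-down roller and two V-rests. Origin on the bench top right below the roller's open mouth; x is level and points out of the mouth, the shaft's way out; z up. The plate runs from x=-310 to +290 mm, the roller from x=-280 (end closed) to 0; its straps reach z=93 mm, the nearest at x=-73 to -47
- mouth (a point): centre of the roller's open mouth, 60 mm above the bench (jig x=0, z=60 mm). The roller is a steel tube, outside 44 mm, bore 22 mm, with a black rubber cover 50 mm across
- rest1 (a point): bottom of the V of the first white V-rest, at jig x=145, z=44 mm. Both rests are open-topped 90 degree Vs, 14 mm thick along x, arms up to z=66 mm and 27 mm out to each side. A shaft lying in both has its axis at z=55.5 mm. Fingers holding the shaft low down cannot pass a rest
- rest2 (a point): bottom of the V of the second V-rest, at jig x=255, z=44 mm; like the first
- shaft: loose round-nosed steel shaft, 320 mm long, 16 mm diameter, 0.3 to 0.5 kg. Origin in the middle of its length on its axis; its x axis runs along it, out of the mouth (y and z turn as it rolls). At the start 50 to 80 mm of it stick out of the roller; it slides in the bore with a few N, its axis at about z=57 mm. It can be taken between mouth and first rest, or between the rests
- shaft_tail (a point): middle of the shaft's inner end, the last to leave the roller (shaft x=-160 mm)
- post: parts post: upright steel pin, 12 mm diameter with a round tip, on a round dark base 80 mm across and 14 mm high, fixed to the bench. Origin on the bench top on the pin's axis; the pin's tip is at 134 mm, so that a gripper's palm meets the tip before it could bring the lower rings right down: a level ring let go once it is well on the pin slides down by itself and lies flat
- post_foot (a point): on the pin's axis at the top of the base (14 mm above the bench), where the lowest ring lies
- gear: white plastic spur gear with brass eye and teeth: outside diameter 70 mm, thickness 24 mm, bore 18 mm, 0.06 to 0.2 kg. Origin at its centre (12 mm above the mat when lying flat), z along its axis; it is the same either way up. May be absent
- pulley: aluminium belt pulley with two flanges and a shallow groove: outside diameter 62 mm, thickness 24 mm, bore 18 mm, 0.06 to 0.2 kg. Origin at its centre (12 mm above the mat when lying flat), z along its axis; it is the same either way up. May be absent
- bearing: steel ball bearing with black shield: outside diameter 54 mm, thickness 20 mm, bore 18 mm, 0.06 to 0.2 kg. Origin at its centre (10 mm above the mat when lying flat), z along its axis; it is the same either way up. May be absent
- bush: plain brass bush: outside diameter 46 mm, thickness 24 mm, bore 18 mm, 0.06 to 0.2 kg. Origin at its centre (12 mm above the mat when lying flat), z along its axis; it is the same either way up. May be absent
- collar: dark steel shaft collar: outside diameter 38 mm, thickness 20 mm, bore 18 mm, 0.06 to 0.2 kg. Origin at its centre (10 mm above the mat when lying flat), z along its axis; it is the same either way up. May be absent
- screwdriver: bystander, to be left alone: black-handled screwdriver, 190 mm, lying on the mat
- board: bystander, to be left alone: green circuit board, 75 x 105 mm, lying on the mat
- spool: bystander, to be left alone: blue spool of bright solder, 60 mm diameter, 50 mm high, standing on end
- tweezers: bystander, to be left alone: steel tweezers, 120 mm, lying on the mat
Not all that is in view belongs to the job. Leave any pink or red look-alike of the bearing alone.

How it is judged:
By the outcome, as a careful person would: the job done as asked, in the order asked, and still so for the second after the job is handed in, with the robot touching nothing.
Of gear, pulley, bearing, bush, collar only 3 to 5 are there at a start; the rules pass over those that are not, and their reading is None.
At some moment in a run one of gear, pulley, bearing, bush, collar may be knocked a few centimetres aside while the robot is not near it.
Once in a run the grip may slacken for a moment while it holds something.
It also fails if it takes over 210 s, if anything falls off the work surface, if the arm or the gripper's body presses on something with over 40 N, if the wrist force passes 120 N, or if a joint passes its speed limit or range.

## Working session

There is one attempt and no reset: what is moved stays moved. The work goes in short steps, Python scripts to look and compute and a tool call to move; the robot and the scene stay as the last step left them, time stands still between calls to the robot, and variables do not carry over. Pictures are saved under pics/ and viewed, at most 14 in all, crops included, and the job is handed in when it is done.

Besides the shell and the picture viewer there is one more tool, called after ">>>" as a command line: name --pt "numbers of a row" for each row, then --argument value for the rest. carry_out: Moves the arm, as the interface text tells. Its arguments: {"type":"object","properties":{"translation":{"type":"array"},"turn":{"type":"array"},"hand":{"type":"array"},"grip_force":{"type":"number"}},"required":["translation","turn","hand"]}

```bash
mkdir -p pics; cat > h.py <<'E'
import numpy as np, cv2
from workcell import sensors, grab_frame, camera_model, robot
from scipy.spatial.transform import Rotation as R
def snap(n,f=None):
    m=camera_model(n); im=grab_frame(n)
    if f: cv2.imwrite('pics/'+f,im[:,:,::-1])
    return im,m
def ray(m,u,v):
    K=np.array(m['intrinsics']);E=np.array(m['extrinsics'])
    xd=np.array([(u-K[0,2])/K[0,0],(v-K[1,2])/K[1,1]]);x=xd.copy()
    for _ in range(20): x=xd/(1+m['k1']*(x@x))
    return E[:3,3],E[:3,:3]@np.array([x[0],x[1],1])
def onz(m,u,v,z):
    o,d=ray(m,u,v);return o+d*(z-o[2])/d[2]
def proj(m,p):
    K=np.array(m['intrinsics']);E=np.array(m['extrinsics'])
    c=E[:3,:3].T@(np.array(p)-E[:3,3]);x=c[:2]/c[2];x=x*(1+m['k1']*(x@x))
    return np.array([K[0,0]*x[0]+K[0,2],K[1,1]*x[1]+K[1,2]])
E
python3 - <<'E'
from h import *
for n in ['top','side','wrist']:
    im,m=snap(n,n+'0.png'); print(n,np.round(m['extrinsics'],3).tolist(),np.round(m['intrinsics'],1).tolist(),m['k1'])
s=sensors.observe();print(s['t'],s['tcp_pos'],s['ee_rot'],s['wrist_force'],s['grip_width'])
print(R.from_quat(s['ee_rot']).as_matrix().round(3))
E
```

```text
top [[-0.029, -0.998, 0.05, 0.445], [-0.999, 0.03, 0.012, 0.006], [-0.013, -0.049, -0.999, 1.216], [0.0, 0.0, 0.0, 1.0]] [[535.1, 0.0, 319.3], [0.0, 535.1, 245.4], [0.0, 0.0, 1.0]] -0.02141979698098826
side [[0.99, -0.069, 0.122, 0.377], [-0.14, -0.508, 0.85, -1.037], [0.004, -0.858, -0.513, 0.721], [0.0, 0.0, 0.0, 1.0]] [[446.7, 0.0, 321.0], [0.0, 446.7, 251.3], [0.0, 0.0, 1.0]] 0.014858702291035163
wrist [[0.449, -0.861, -0.239, 0.32], [-0.893, -0.434, -0.118, -0.481], [-0.002, 0.267, -0.964, 0.374], [0.0, 0.0, 0.0, 1.0]] [[430.9, 0.0, 325.9], [0.0, 430.9, 238.3], [0.0, 0.0, 1.0]] -0.1061029657848914
0.15 [ 0.25867544 -0.51307532  0.24758543] [ 9.72886016e-01  2.31284075e-01 -1.97439740e-05 -6.90284100e-04] [-0.34466493  0.1614435   0.25791194] 0.08549055651329197
[[ 0.893  0.45  -0.   ]
 [ 0.45  -0.893  0.001]
 [ 0.    -0.001 -1.   ]]
```

View pics/top0.png

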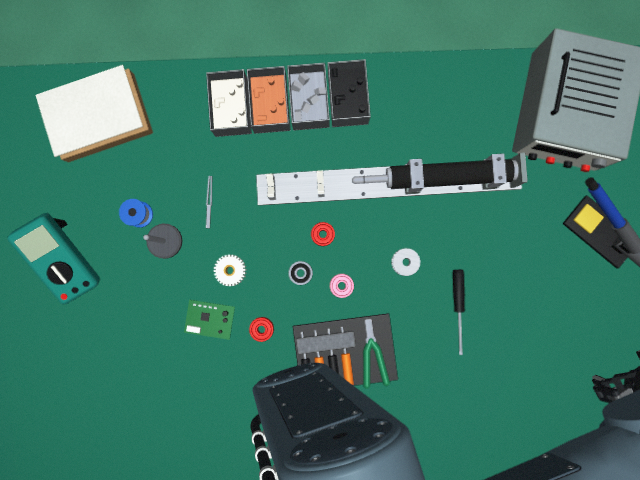

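View pics/side0.png

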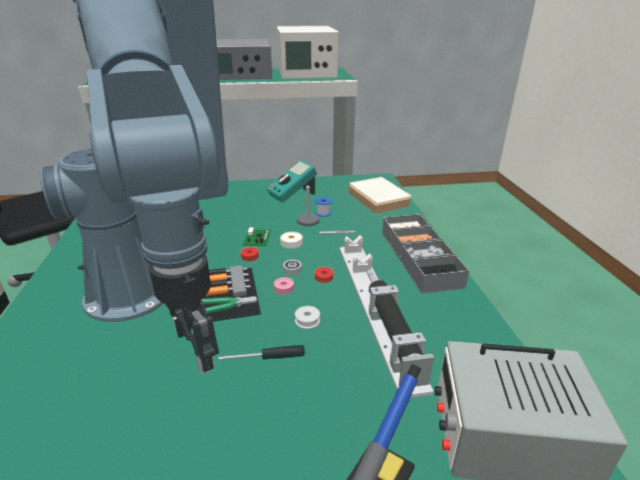

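The top view shows the gear at (229,270), bearing at (300,272), pulley at (405,262), post base at (165,240) with its tip near (147,237), the jig from (257,190) to (525,172), and the shaft sticking out from about (390,180) to (353,181). The red and pink rings are decoys.

```bash
python3 - <<'E'
from h import *
im=cv2.imread('pics/top0.png')[:,:,::-1]; m=camera_model('top')
hsv=cv2.cvtColor(np.ascontiguousarray(im),cv2.COLOR_RGB2HSV)
fg=((hsv[...,1]<90)|(hsv[...,2]<45)).astype(np.uint8)
def blob(u,v,r,z):
    w=fg[v-r:v+r+1,u-r:u+r+1]; n,l,s,c=cv2.connectedComponentsWithStats(w)
    k=1+np.argmax(s[1:,4]); cnt=max(cv2.findContours((l==k).astype(np.uint8),0,1)[0],key=len)
    (x,y),rad=cv2.minEnclosingCircle(cnt); p=onz(m,x+u-r,y+v-r,z); print(u,v,'->',x+u-r,y+v-r,rad,p.round(4), rad*1.2/535)
blob(229,270,22,.012);blob(300,272,18,.01);blob(405,262,20,.012);blob(165,241,21,.010)
for n,uv,z in [('pin tip',(147,237),.134),('mouth',(389,177),.06),('shaft tip',(353,181),.057),('rest1',(320,183),.06),('rest2',(270,187),.06),('plate L',(257.5,190.5),.012),('plate R',(523,175),.012)]:
    print(n,onz(m,*uv,z).round(4))
cv2.imwrite('pics/c0.png',cv2.resize(im[140:340,120:540,::-1],None,fx=1.9,fy=1.9,interpolation=2))
E
```

```text
229 270 -> 229.51309967041016 270.216157913208 16.53179359436035 [0.4552 0.2239 0.012 ] 0.037080658529406396
300 272 -> 300.08638763427734 272.57329750061035 12.188455581665039 [0.4452 0.0651 0.01  ] 0.02733859195887485
405 262 -> 405.43103408813477 261.5 14.64608097076416 [ 0.4631 -0.1724  0.012 ] 0.0328510227381626
165 241 -> 162.5 240.0 19.163867950439453 [0.5281 0.3756 0.01  ] 0.04298437671126606
pin tip [0.5267 0.3693 0.134 ]
mouth [ 0.647  -0.1365  0.06  ]
shaft tip [ 0.6412 -0.0581  0.057 ]
rest1 [0.6386 0.0139 0.06  ]
rest2 [0.6332 0.1231 0.06  ]
plate L [0.6339 0.1565 0.012 ]
plate R [ 0.6508 -0.4458  0.012 ]
```

View pics/c0.png

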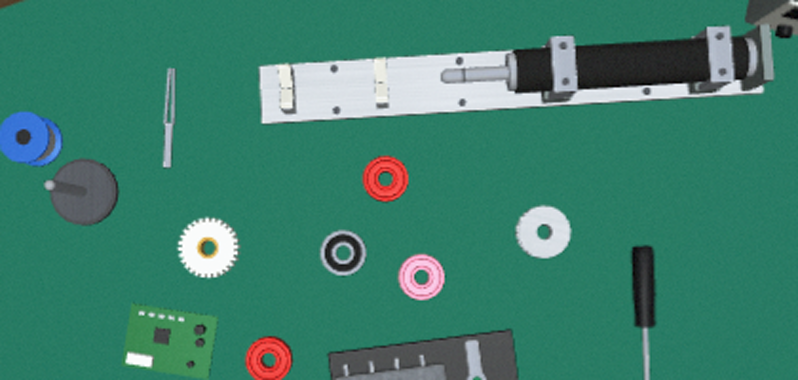

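The crop confirms the set: gear, bearing and pulley. The shaft sticks out about 75 mm. I'll go above the mouth.

>>> carry_out --pt "44 -16.3 0" --pt "44 -16.3 0" --pt "44 -16.3 0" --pt "44 -16.3 0" --pt "44 -16.3 0" --pt "44 -16.3 0" --pt "44 -16.3 0" --pt "44 -16.3 0" --pt "44 -16.3 0" --pt "44 -16.3 0" --pt "44 -16.3 0" --pt "44 -16.3 0" --pt "0 0 0" --pt "0 0 0" --pt "0 0 0" --pt "0 0 0" --pt "0 0 0" --pt "0 0 0" --pt "0 0 0" --pt "0 0 0" --turn '[0, 0, 0, 0, 0, 0, 0, 0, 0, 0, 0, 0, -0.16, -0.16, -0.16, -0.16, -0.16, -0.16, -0.16, 0]' --hand '[50, 50, 50, 50, 50, 50, 50, 50, 50, 50, 50, 50, 50, 50, 50, 50, 50, 50, 50, 50]'

```text
t: 2.65
tcp_pos: [0.6421, -0.1011, 0.2478]
ee_rot: [0.702, 0.712, -0.0, -0.0]
wrist_force: [-0.0, 0.9, 0.6]
grip_width: 0.0498
grasp_force: 0.0
```

```bash
cat >> h.py <<'E'
def st():
    s=sensors.observe();r=R.from_quat(s['ee_rot']).as_matrix()
    print('t %.2f'%s['t'],'tcp',s['tcp_pos'].round(4),'yaw %.3f'%np.arctan2(r[1,0],r[0,0]),'F',s['wrist_force'].round(1),'w %.1f'%(s['grip_width']*1e3),'g %.1f'%s['grasp_force'],'q6 %.2f'%s['joint_positions'][5])
    return s,r
def delta(p,yaw=None):
    "tool-frame shift (mm) first, then turn"
    s,r=st();print('shift',(r.T@(np.array(p)-s['tcp_pos'])*1e3).round(1),'turn',None if yaw is None else round(float((np.arctan2(r[1,0],r[0,0])-yaw+np.pi/2)%np.pi-np.pi/2),3))
E
python3 - <<'E'
from h import *
st(); snap('wrist','w1.png'); im,m=snap('top','t1.png')
print(np.round(camera_model('wrist')['extrinsics'],3).tolist())
E
```

```text
t 2.65 tcp [ 0.6421 -0.1011  0.2478] yaw 1.585 F [-0.   0.9  0.6] w 49.8 g 0.0 q6 -0.35
[[1.0, 0.011, 0.004, 0.642], [0.012, -0.964, -0.267, -0.032], [0.001, 0.267, -0.964, 0.374], [0.0, 0.0, 0.0, 1.0]]
```

View pics/w1.png

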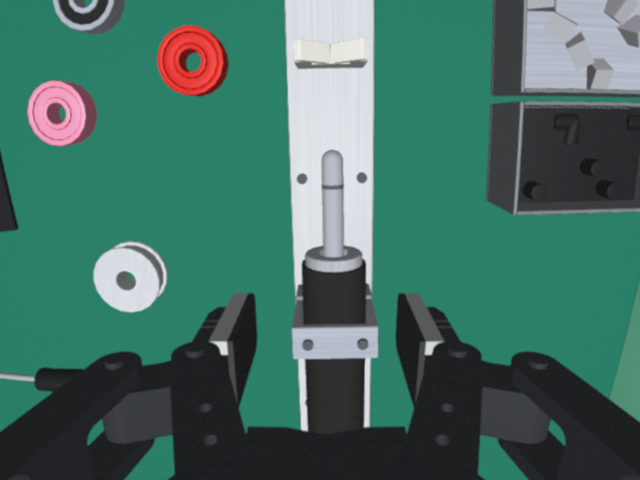

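The wrist view shows the shaft tip at (333,151), the mouth centre at about (334,256), rest1's V at (332,60), and the plate edges near columns 286 and 373.

```bash
python3 - <<'E'
from h import *
m=camera_model('wrist')
for n,uv,z in [('mouth',(334,258),.06),('tip',(333,152),.057),('shaftmid',(333,210),.057),('ring',(332.5,186),.057),('rest1 Vbot front',(332.5,64),.044),('rest L',(295,66),.066-.003),('rest R',(368,66),.063),('plL0',(286,20),.012),('plR0',(374.5,20),.012),('plL1',(293.5,270),.012),('plR1',(372.5,270),.012)]:
    print(n,onz(m,*uv,z).round(4))
E
```

```text
mouth [ 0.6496 -0.1345  0.06  ]
tip [ 0.6475 -0.0546  0.057 ]
shaftmid [ 0.6482 -0.0977  0.057 ]
ring [ 0.6476 -0.0795  0.057 ]
rest1 Vbot front [0.6464 0.0082 0.044 ]
rest L [0.6205 0.0044 0.063 ]
rest R [0.6706 0.005  0.063 ]
plL0 [0.6098 0.0454 0.012 ]
plR0 [0.6794 0.0463 0.012 ]
plL1 [ 0.6148 -0.1619  0.012 ]
plR1 [ 0.6853 -0.1611  0.012 ]
```

>>> carry_out --pt "-5 6.2 0" --pt "0 0 40" --pt "0 0 40" --pt "0 0 40" --pt "0 0 35" --pt "0 0 25" --pt "0 0 12.8" --pt "0 0 0" --pt "0 0 0" --pt "0 0 0" --pt "0 0 0" --pt "0 0 0" --pt "0 0 0" --turn '[-0.013, 0, 0, 0, 0, 0, 0, 0, 0, 0, 0, 0, 0]' --hand '[50, 50, 50, 50, 50, 50, 50, 50, 0, 0, 0, 0, 0]' --grip_force 60

```text
t: 4.38
tcp_pos: [0.6487, -0.1064, 0.0571]
ee_rot: [0.697, 0.717, -0.0, 0.0]
wrist_force: [-4.5, 0.6, 5.7]
grip_width: 0.0141
grasp_force: 58.4
```

```bash
python3 - <<'E'
from h import *
st()
E
```

```text
t 4.38 tcp [ 0.6487 -0.1064  0.0571] yaw 1.600 F [-4.5  0.6  5.7] w 14.1 g 58.4 q6 -0.37
```

>>> carry_out --pt "5 0 0" --pt "8 0 0" --pt "10 0 0" --pt "12 0 0" --pt "12 0 0" --pt "12 0 0" --pt "12 0 0" --pt "10 0 0" --pt "7 0 0" --pt "0 0 0" --turn '[0, 0, 0, 0, 0, 0, 0, 0, 0, 0]' --hand '[0, 0, 0, 0, 0, 0, 0, 0, 0, 0]'

```text
t: 5.62
tcp_pos: [0.6452, -0.0176, 0.0565]
ee_rot: [0.696, 0.718, -0.001, -0.0]
wrist_force: [-7.5, -4.0, 9.2]
grip_width: 0.014
grasp_force: 58.3
```

```bash
python3 - <<'E'
from h import *
st();im,m=snap('wrist','w2.png')
E
```

```text
t 5.62 tcp [ 0.6452 -0.0176  0.0565] yaw 1.601 F [-7.5 -4.   9.2] w 14.0 g 58.3 q6 -0.24
```

View pics/w2.png

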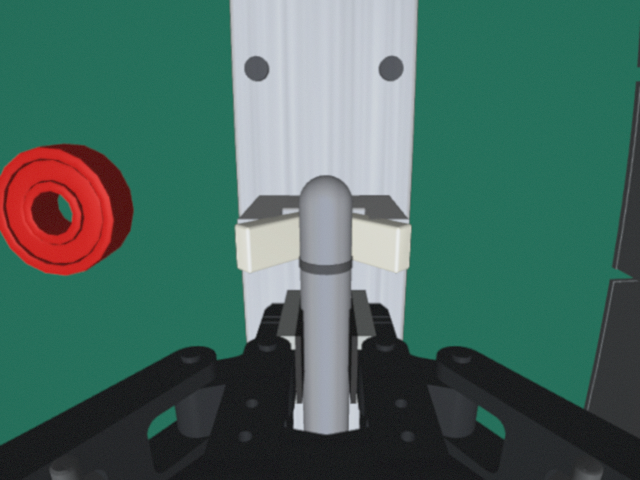

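The shaft came along; its nose (326,178) now lies over rest1. Next stroke.

>>> carry_out --pt "0 0 0" --pt "0 0 0" --pt "0 0 0" --pt "-20 0 0" --pt "-30 0 0" --pt "-25 0 0" --pt "-13 0 0" --pt "0 0 0" --pt "0 0 0" --pt "0 0 0" --pt "0 0 0" --pt "0 0 0" --turn '[0, 0, 0, 0, 0, 0, 0, 0, 0, 0, 0, 0]' --hand '[36, 36, 36, 36, 36, 36, 36, 36, 0, 0, 0, 0]'

```text
t: 7.18
tcp_pos: [0.6481, -0.1054, 0.0556]
ee_rot: [0.696, 0.718, -0.0, -0.001]
wrist_force: [-4.8, 0.7, 5.2]
grip_width: 0.0139
grasp_force: 58.7
```

>>> carry_out --pt "0 0 0" --pt "5 0 0" --pt "8 0 0" --pt "10 0 0" --pt "12 0 0" --pt "12 0 0" --pt "12 0 0" --pt "12 0 0" --pt "10 0 0" --pt "7 0 0" --pt "0 0 0" --turn '[0, 0, 0, 0, 0, 0, 0, 0, 0, 0, 0]' --hand '[0, 0, 0, 0, 0, 0, 0, 0, 0, 0, 0]'

```text
t: 8.55
tcp_pos: [0.6449, -0.0173, 0.0549]
ee_rot: [0.697, 0.718, -0.001, -0.001]
wrist_force: [-4.6, 0.0, 2.1]
grip_width: 0.0141
grasp_force: 58.5
```

```bash
python3 - <<'E'
from h import *
st();im,m=snap('wrist','w3.png')
E
```

```text
t 8.55 tcp [ 0.6449 -0.0173  0.0549] yaw 1.601 F [-4.6  0.   2.1] w 14.1 g 58.5 q6 -0.24
```

View pics/w3.png

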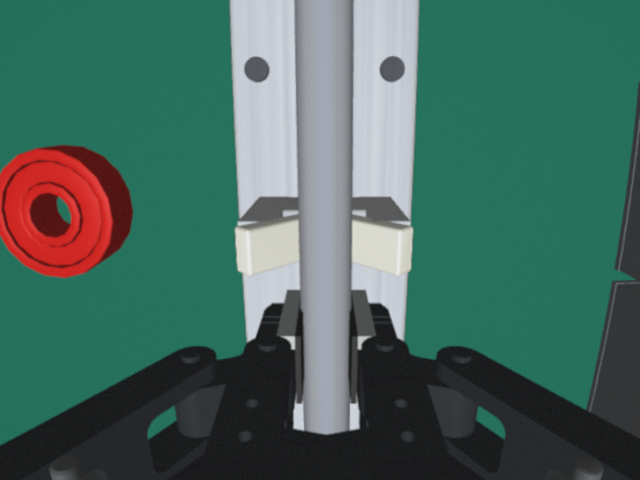

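Stroke two worked: the shaft runs past rest1 out of view. Third stroke.

>>> carry_out --pt "0 0 0" --pt "0 0 0" --pt "0 0 0" --pt "-20 0 0" --pt "-30 0 0" --pt "-25 0 0" --pt "-13 0 0" --pt "0 0 0" --pt "0 0 0" --pt "0 0 0" --pt "0 0 0" --pt "0 0 0" --turn '[0, 0, 0, 0, 0, 0, 0, 0, 0, 0, 0, 0]' --hand '[36, 36, 36, 36, 36, 36, 36, 36, 0, 0, 0, 0]'

```text
t: 10.1
tcp_pos: [0.648, -0.1054, 0.0556]
ee_rot: [0.696, 0.718, -0.0, -0.001]
wrist_force: [-5.4, 0.1, 4.6]
grip_width: 0.0145
grasp_force: 58.6
```

>>> carry_out --pt "0 0 0" --pt "5 0 0" --pt "8 0 0" --pt "10 0 0" --pt "10 0 0" --pt "10 0 0" --pt "10 0 0" --pt "10 0 0" --pt "10 0 0" --pt "10 0 0" --pt "8 0 0" --pt "0 0 0" --turn '[0, 0, 0, 0, 0, 0, 0, 0, 0, 0, 0, 0]' --hand '[0, 0, 0, 0, 0, 0, 0, 0, 0, 0, 0, 0]'

```text
t: 11.6
tcp_pos: [0.6452, -0.0142, 0.0551]
ee_rot: [0.696, 0.718, -0.0, -0.001]
wrist_force: [-3.8, 0.7, 1.3]
grip_width: 0.0143
grasp_force: 58.5
```

>>> carry_out --pt "0 0 0" --pt "0 0 0" --pt "0 0 0" --pt "0 0 -20" --pt "0 0 -40" --pt "0 0 -50" --pt "0 0 -50" --pt "0 0 -30" --pt "0 0 0" --turn '[0, 0, 0, 0, 0, 0, 0, 0, 0]' --hand '[36, 36, 36, 50, 85, 85, 85, 85, 85]'

```text
t: 12.72
tcp_pos: [0.6479, -0.0155, 0.2509]
ee_rot: [0.697, 0.717, 0.002, 0.004]
wrist_force: [1.0, -0.7, 0.8]
grip_width: 0.085
grasp_force: 0.0
```

```bash
python3 - <<'E'
from h import *
st();a,m=snap('wrist');b,m=snap('top','t4.png')
c=np.vstack([cv2.resize(a,(480,360)),cv2.resize(b[140:340,120:540],(480,229))]);cv2.imwrite('pics/c4.png',c[:,:,::-1])
E
```

```text
t 12.72 tcp [ 0.6479 -0.0155  0.2509] yaw 1.600 F [ 1.  -0.7  0.8] w 85.0 g 0.0 q6 -0.24
```

View pics/c4.png

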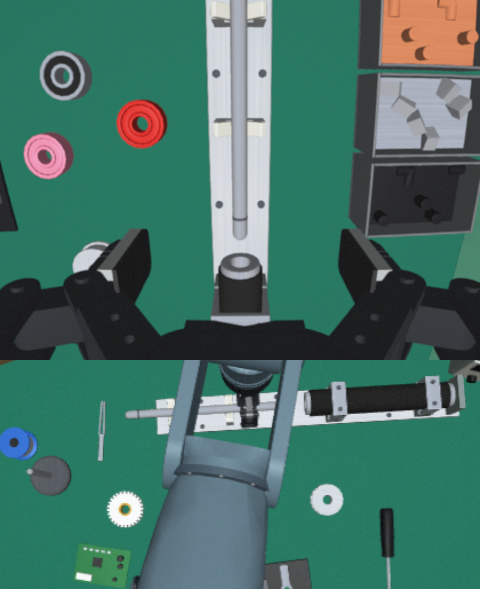

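The shaft lies in both rests with its tail about 20 mm clear of the mouth; the rings are unmoved. Next, above the gear.

>>> carry_out --pt "30.6 -23.2 0" --pt "30.6 -23.2 0" --pt "30.6 -23.2 0" --pt "30.6 -23.2 10" --pt "30.6 -23.2 10" --pt "30.6 -23.2 10" --pt "30.6 -23.2 10" --pt "30.6 -23.2 10" --pt "0 0 0" --turn '[0, 0, 0, 0, 0, 0, 0, 0, 0]' --hand '[85, 85, 85, 85, 85, 85, 85, 85, 85]'

```text
t: 13.95
tcp_pos: [0.45, 0.2253, 0.1929]
ee_rot: [0.696, 0.718, -0.002, -0.002]
wrist_force: [0.3, 0.3, 1.0]
grip_width: 0.085
grasp_force: 0.0
```

```bash
cat >> h.py <<'E'
def ring(p,D,th,lo=None):
    "centre of ring top face near p, by foreground mask (non-green) in the wrist view"
    im,m=snap('wrist'); u,v=proj(m,[*p[:2],th]); hsv=cv2.cvtColor(im,cv2.COLOR_RGB2HSV)
    fg=(((hsv[...,1]<90)|(hsv[...,2]<45))*255).astype(np.uint8)
    E=np.array(m['extrinsics']);f=m['intrinsics'][0][0]
    rp=f*D/2/np.linalg.norm(E[:3,3]-[*p[:2],th])
    n,l,s,c=cv2.connectedComponentsWithStats(fg)
    # bore: small green/dark hole -> fit outer contour ellipse instead
    best=None
    for k in range(1,n):
        if s[k,4]<.4*np.pi*rp**2 or s[k,4]>1.6*np.pi*rp**2: continue
        d=np.hypot(*(c[k]-[u,v])); 
        if best is None or d<best[0]: best=(d,k)
    k=best[1];cnt=max(cv2.findContours((l==k).astype(np.uint8),0,1)[0],key=len)
    (x,y),r=cv2.minEnclosingCircle(cnt); q=onz(m,x,y,th/2)
    print('pred',(u,v),'rp',rp,'found',(x,y),r,'centre',q.round(4)); return q,im
E
python3 - <<'E'
from h import *
q,im=ring((.4552,.2239),.07,.024); print(robot.nose_length); delta([q[0],q[1],.03])
cv2.imwrite('pics/w5.png',im[:,:,::-1])
E
```

```text
pred (np.float64(333.32510322730036), np.float64(223.15379309041788)) rp 49.65402215991612 found (337.447998046875, 218.86546325683594) 51.16278076171875 centre [0.4583 0.2243 0.012 ]
0.017
t 14.00 tcp [0.4516 0.2245 0.1938] yaw 1.602 F [0.2 0.6 0.5] w 84.9 g 0.0 q6 0.19
shift [ -0.2   7.3 163.8] turn None
```

View pics/w5.png

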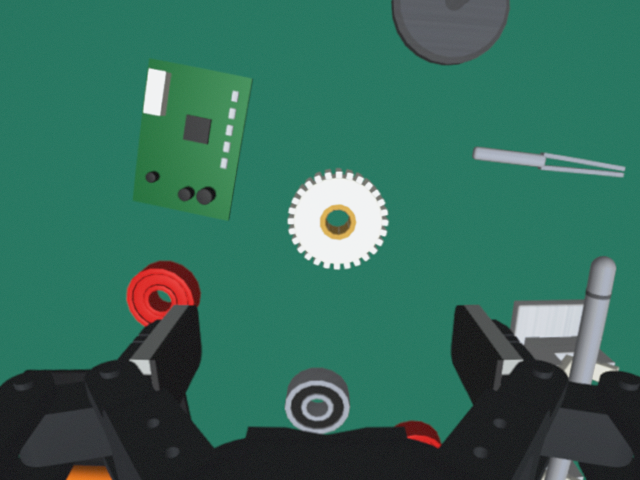

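Gear centre is at (338,221) with the fingers clear of neighbours. Descending.

>>> carry_out --pt "0 6.3 0" --pt "0 0 40" --pt "0 0 40" --pt "0 0 40" --pt "0 0 30" --pt "0 0 18" --pt "0 0 0" --pt "0 0 0" --turn '[0, 0, 0, 0, 0, 0, 0, 0]' --hand '[85, 85, 85, 85, 85, 85, 85, 85]'

```text
t: 15.0
tcp_pos: [0.4609, 0.2244, 0.0286]
ee_rot: [0.697, 0.717, 0.001, 0.001]
wrist_force: [0.0, 0.4, 1.3]
grip_width: 0.0843
grasp_force: 0.0
```

```bash
python3 - <<'E'
from h import *
st();im,m=snap('wrist','w6.png')
E
```

```text
t 15.00 tcp [0.4609 0.2244 0.0286] yaw 1.599 F [0.  0.4 1.3] w 84.3 g 0.0 q6 0.19
```

View pics/w6.png

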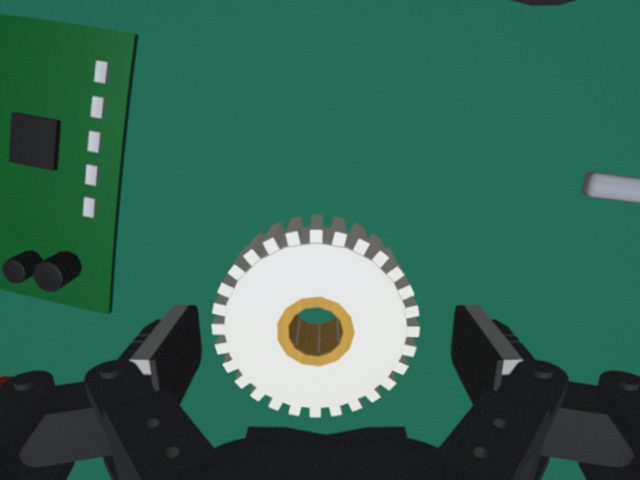

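Gear eye centre at (316,331), finger midline at column 326.

```bash
python3 - <<'E'
from h import *
m=camera_model('wrist');q=onz(m,316,331,.024);print(q.round(4));delta([q[0],q[1],.018])
s,r=st()
for dz in (0,-.01): print(proj(m,s['tcp_pos']+[0,0,dz]))
E
```

```text
[0.4583 0.2249 0.024 ]
t 15.05 tcp [0.4609 0.2245 0.0288] yaw 1.600 F [ 0.3 -0.7 -0.4] w 84.9 g 0.0 q6 0.19
shift [ 0.5 -2.6 10.8] turn None
t 15.05 tcp [0.4609 0.2245 0.0288] yaw 1.600 F [ 0.3 -0.7 -0.4] w 84.9 g 0.0 q6 0.19
[323.67328075 339.24661303]
[323.71033779 325.2755982 ]
```

>>> carry_out --pt "0.5 -2.6 5" --pt "0 0 5" --pt "0 0 4.5" --pt "0 0 0" --pt "0 0 0" --pt "0 0 0" --pt "0 0 0" --pt "0 0 0" --turn '[0, 0, 0, 0, 0, 0, 0, 0]' --hand '[85, 85, 85, 85, 60, 60, 60, 60]' --grip_force 60

```text
t: 16.05
tcp_pos: [0.4574, 0.2249, 0.0134]
ee_rot: [0.697, 0.717, 0.0, 0.0]
wrist_force: [-0.1, 0.4, 4.7]
grip_width: 0.0676
grasp_force: 67.8
```

>>> carry_out --pt "0 0 -5" --pt "0 0 -20" --pt "0 0 -40" --pt "0 0 -40" --pt "0 0 -40" --pt "0 0 -25" --pt "0 0 0" --turn '[0, 0, 0, 0, 0, 0, 0]' --hand '[60, 60, 60, 60, 60, 60, 60]'

```text
t: 16.92
tcp_pos: [0.4581, 0.2251, 0.1848]
ee_rot: [0.697, 0.717, 0.002, 0.001]
wrist_force: [-0.1, -0.6, -1.6]
grip_width: 0.0676
grasp_force: 67.8
```

```bash
python3 - <<'E'
from h import *
im,m=snap('wrist','w7.png')
delta([.5275,.3725,.184])
print('base top pix',proj(m,[.528,.374,.014]),'tip',proj(m,[.5275,.372,.134]))
E
```

```text
t 16.98 tcp [0.457  0.2248 0.183 ] yaw 1.600 F [-0.4  0.2 -1.1] w 67.7 g 67.8 q6 0.19
shift [145.6  74.8  -0.9] turn None
base top pix [ 4.38155939e+02 -3.45839967e-01] tip [513.87632371 -73.13595242]
```

View pics/w7.png

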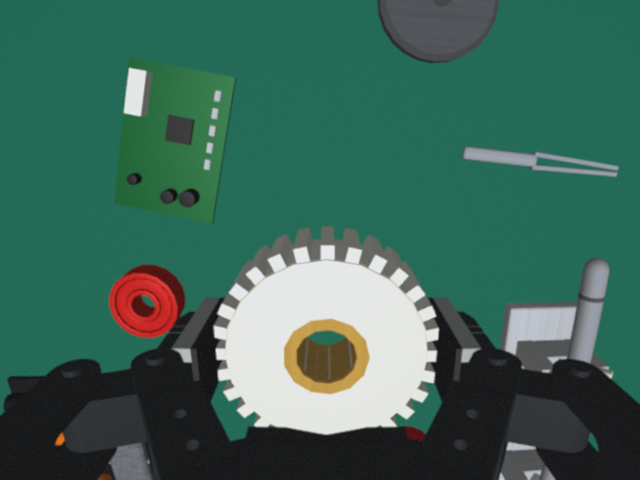

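Gear is held level with its eye at (326,356). Moving so the camera stands over the post.

>>> carry_out --pt "15 16 0" --pt "17 20 0" --pt "17 20 0" --pt "16 17 0" --pt "0 0 0" --pt "0 0 0" --turn '[0, 0, 0, 0, 0, 0]' --hand '[60, 60, 60, 60, 60, 60]'

```text
t: 17.73
tcp_pos: [0.5267, 0.2912, 0.1811]
ee_rot: [0.697, 0.717, -0.002, -0.001]
wrist_force: [0.2, -1.1, -0.2]
grip_width: 0.0677
grasp_force: 67.7
```

```bash
python3 - <<'E'
from h import *
s,r=st();im,m=snap('wrist','w8.png')
p=s['tcp_pos'];print('eye@7',proj(m,p+[0,0,.0105]),'tip',proj(m,[.5275,.372,.134]),'base',proj(m,[.528,.374,.014]))
E
```

```text
t 17.73 tcp [0.5267 0.2912 0.1811] yaw 1.600 F [ 0.2 -1.1 -0.2] w 67.7 g 67.7 q6 0.28
eye@7 [323.58183326 356.133488  ] tip [332.47646906  89.69255866] base [331.05682142  98.71247004]
```

View pics/w8.png

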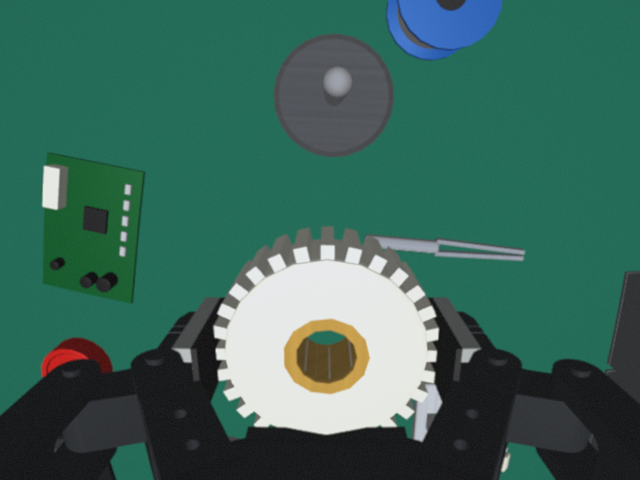

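Pin tip at (337.5,81), base centre at (334,95), gear eye at (326.5,356).

```bash
python3 - <<'E'
from h import *
m=camera_model('wrist');s,r=st()
t=onz(m,337.5,81,.130);b=onz(m,334,95,.012);e=onz(m,326.5,356,s['tcp_pos'][2]+.0105)
print('tip',t.round(4),'base',b.round(4),'eye-tcp',(e-s['tcp_pos']).round(4))
print('shift tip',(r.T@(t-e)*1e3).round(1),'shift base',(r.T@(b-e)*1e3).round(1))
E
```

```text
t 17.77 tcp [0.5268 0.2912 0.1816] yaw 1.600 F [ 0.6  0.1 -1.3] w 67.2 g 67.7 q6 0.28
tip [0.5296 0.3757 0.13  ] base [0.5302 0.3766 0.012 ] eye-tcp [0.0009 0.     0.0105]
shift tip [84.4  4.5 62. ] shift base [ 85.4   5.4 180. ]
```

>>> carry_out --pt "20 1.2 0" --pt "24 1.2 0" --pt "24 1.2 0" --pt "16.6 1.1 0" --pt "0 0 0" --pt "0 0 0" --pt "0 0 0" --turn '[0, 0, 0, 0, 0, 0, 0]' --hand '[60, 60, 60, 60, 60, 60, 60]'

```text
t: 18.65
tcp_pos: [0.5304, 0.3759, 0.183]
ee_rot: [0.697, 0.717, -0.0, 0.0]
wrist_force: [-0.3, 0.1, -1.3]
grip_width: 0.0676
grasp_force: 67.7
```

```bash
python3 - <<'E'
from h import *
delta([.5288,.3758,.105]);im,m=snap('wrist');s,_=st();print(proj(m,s['tcp_pos']+[.0009,0,.0105]))
hsv=cv2.cvtColor(im,cv2.COLOR_RGB2HSV)
cv2.imwrite('pics/w9.png',cv2.resize(im[280:430,220:430,::-1],None,fx=3,fy=3))
E
```

```text
t 18.65 tcp [0.5304 0.3759 0.183 ] yaw 1.599 F [-0.3  0.1 -1.3] w 67.6 g 67.7 q6 0.41
shift [-0.  -1.6 78. ] turn None
t 18.70 tcp [0.5305 0.3759 0.183 ] yaw 1.599 F [ 0.3  0.3 -1.9] w 67.6 g 67.7 q6 0.41
[326.71225285 356.21375629]
```

View pics/w9.png

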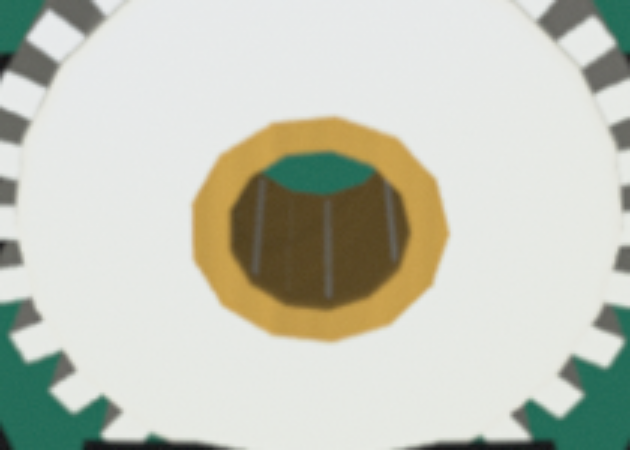

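The crop shows the eye centred at about (326,356) with nothing of the pin seen through it, as expected from the slant. Lowering gently.

>>> carry_out --pt "0 -1.4 0" --pt "0 0 8" --pt "0 0 8" --pt "0 0 8" --pt "0 0 8" --pt "0 0 8" --pt "0 0 0" --turn '[0, 0, 0, 0, 0, 0, 0]' --hand '[60, 60, 60, 60, 60, 60, 60]'

```text
t: 19.58
tcp_pos: [0.5284, 0.3763, 0.1419]
ee_rot: [0.697, 0.717, -0.001, -0.0]
wrist_force: [-1.2, -0.2, -0.6]
grip_width: 0.0674
grasp_force: 67.7
```

```bash
python3 - <<'E'
from h import *
st();im,m=snap('wrist')
cv2.imwrite('pics/w10.png',cv2.resize(im[280:430,220:430,::-1],None,fx=2,fy=2))
E
```

```text
t 19.57 tcp [0.5284 0.3763 0.1419] yaw 1.600 F [-1.2 -0.2 -0.6] w 67.4 g 67.7 q6 0.41
```

View pics/w10.png

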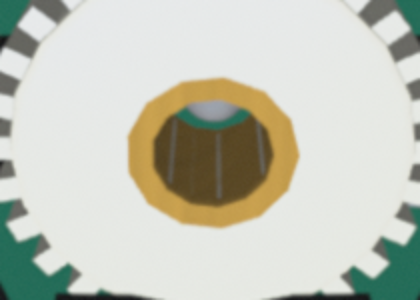

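The pin's tip shows centred in the bore. Lower and release.

>>> carry_out --pt "0 0 8" --pt "0 0 10" --pt "0 0 10" --pt "0 0 9" --pt "0 0 0" --pt "0 0 0" --pt "0 0 0" --pt "0 0 0" --pt "0 0 0" --pt "0 0 -30" --pt "0 0 -40" --pt "0 0 -15" --pt "0 0 0" --turn '[0, 0, 0, 0, 0, 0, 0, 0, 0, 0, 0, 0, 0]' --hand '[60, 60, 60, 60, 60, 85, 85, 85, 85, 85, 85, 85, 85]'

```text
t: 21.25
tcp_pos: [0.5294, 0.3768, 0.192]
ee_rot: [0.697, 0.717, 0.001, 0.0]
wrist_force: [-1.0, 0.6, -0.7]
grip_width: 0.0853
grasp_force: 0.0
```

```bash
cat >> h.py <<'E'
def rings_top():
    "non-green blobs in the top view of ring-like size, as points on z=.012"
    im,m=snap('top');hsv=cv2.cvtColor(im,cv2.COLOR_RGB2HSV)
    fg=((hsv[...,1]<90)|(hsv[...,2]<45)).astype(np.uint8);n,l,s,c=cv2.connectedComponentsWithStats(fg)
    for k in range(1,n):
        if 200<s[k,4]<1500 and max(s[k,2:4])<55: 
            print('pix',c[k].round(1),'size',s[k,2:].tolist(),onz(m,*c[k],.012).round(4),'rgb',np.median(im[l==k],0))
E
python3 - <<'E'
from h import *
rings_top();delta([.4631,-.1724,.19])
im,m=snap('side','s11.png');print('post foot pix',proj(m,[.5296,.3757,.014]),proj(m,[.5296,.3757,.134]))
for z in range(10,140,8):
    u,v=proj(m,[.5296,.3757,z/1e3]).round().astype(int);print(z,im[v,u-14:u+15:7].tolist())
E
```

```text
pix [208.6 202. ] size [6, 52, 215] [0.6113 0.2683 0.012 ] rgb [148. 162. 169.]
pix [162.7 240.3] size [39, 36, 1005] [0.5272 0.3745 0.012 ] rgb [230. 232. 223.]
pix [405.4 261.6] size [30, 28, 615] [ 0.4628 -0.1724  0.012 ] rgb [218. 223. 229.]
pix [300.1 272.6] size [25, 24, 423] [0.4452 0.065  0.012 ] rgb [104. 126. 128.]
pix [341.2 285.3] size [25, 25, 366] [ 0.4141 -0.0265  0.012 ] rgb [247. 180. 213.]
pix [373.9 368.6] size [12, 34, 268] [ 0.2267 -0.0936  0.012 ] rgb [75. 78. 78.]
t 21.30 tcp [0.5286 0.3764 0.1903] yaw 1.600 F [-0.6  0.1 -0.3] w 84.8 g 0.0 q6 0.41
shift [-5.467e+02 -8.140e+01  4.000e-01] turn None
post foot pix [307.18290676 216.94274775] [306.74916808 185.25864798]
10 [[63, 140, 118], [154, 153, 147], [161, 161, 154], [157, 156, 149], [68, 142, 119]]
18 [[64, 139, 119], [155, 154, 147], [182, 181, 173], [156, 157, 150], [55, 107, 129]]
26 [[65, 142, 121], [195, 193, 185], [248, 245, 238], [209, 206, 199], [93, 126, 179]]
34 [[67, 143, 121], [240, 238, 230], [205, 197, 183], [251, 248, 240], [133, 135, 136]]
42 [[63, 141, 119], [241, 239, 231], [130, 128, 124],
[... 339 characters left out ...]
, 118], [65, 136, 125], [59, 104, 171]]
82 [[66, 141, 121], [64, 140, 118], [113, 117, 120], [68, 141, 124], [62, 110, 183]]
90 [[64, 142, 120], [67, 142, 121], [111, 116, 116], [66, 143, 120], [64, 132, 163]]
98 [[60, 137, 116], [65, 140, 119], [113, 117, 118], [61, 137, 115], [61, 138, 118]]
106 [[43, 96, 86], [63, 141, 117], [110, 117, 116], [45, 72, 62], [68, 142, 119]]
114 [[39, 91, 84], [64, 140, 119], [114, 116, 119], [45, 68, 61], [67, 142, 118]]
122 [[37, 90, 84], [57, 132, 111], [115, 117, 119], [43, 68, 60], [67, 142, 119]]
130 [[43, 100, 92], [41, 92, 82], [162, 164, 168], [47, 68, 60], [66, 140, 118]]
138 [[59, 132, 124], [44, 92, 86], [52, 58, 56], [40, 63, 56], [69, 142, 121]]
```

The gear sits at the foot of the post; pulley and bearing are unmoved. To the pulley.

>>> carry_out --pt "-30 -4 0" --pt "-50 -7.4 0" --pt "-55 -8 0" --pt "-55 -8 0" --pt "-55 -8 0" --pt "-55 -8 0" --pt "-55 -8 0" --pt "-55 -8 0" --pt "-55 -8 0" --pt "-50 -8 0" --pt "-31.7 -6 0" --pt "0 0 0" --pt "0 0 0" --turn '[0, 0, 0, 0, 0, 0, 0, 0, 0, 0, 0, 0, 0]' --hand '[85, 85, 85, 85, 85, 85, 85, 85, 85, 85, 85, 85, 85]'

```text
t: 22.98
tcp_pos: [0.4627, -0.1714, 0.1897]
ee_rot: [0.697, 0.717, -0.0, -0.001]
wrist_force: [0.0, -0.1, -0.5]
grip_width: 0.0852
grasp_force: 0.0
```

```bash
python3 - <<'E'
from h import *
q,im=ring((.463,-.1724),.062,.024);delta([q[0],q[1],.0135])
cv2.imwrite('pics/w12.png',im[:,:,::-1])
E
```

```text
pred (np.float64(325.44429262759985), np.float64(224.0627125705987)) rp 44.44409067841347 found (328.87945556640625, 218.4120635986328) 45.45104217529297 centre [ 0.4654 -0.171   0.012 ]
t 23.02 tcp [ 0.463  -0.1711  0.19  ] yaw 1.600 F [ 0.5  0.9 -0.8] w 85.0 g 0.0 q6 -0.62
shift [ -0.3   2.7 176.5] turn None
```

>>> carry_out --pt "0 2.7 0" --pt "0 0 40" --pt "0 0 40" --pt "0 0 40" --pt "0 0 30" --pt "0 0 0" --pt "0 0 0" --pt "0 0 0" --turn '[0, 0, 0, 0, 0, 0, 0, 0]' --hand '[85, 85, 85, 85, 85, 85, 85, 85]'

```text
t: 24.02
tcp_pos: [0.4673, -0.1727, 0.0426]
ee_rot: [0.697, 0.717, 0.0, 0.002]
wrist_force: [-1.1, -0.7, 0.3]
grip_width: 0.0852
grasp_force: 0.0
```

```bash
cat >> h.py <<'E'
def bore(p,zt,win=45):
    "bore centre on the top face (height zt) near p: rim of the hole in the face, by ellipse fit to the edge of the bright face"
    im,m=snap('wrist');u,v=proj(m,[p[0],p[1],zt]).astype(int)
    w=cv2.cvtColor(im,cv2.COLOR_RGB2HSV)[v-win:v+win,u-win:u+win].astype(int)
    mask=((w[...,1]<60)&(w[...,2]>130)).astype(np.uint8)
    inv=1-mask;n,l,s,c=cv2.connectedComponentsWithStats(inv)
    out=[]
    for k in range(1,n):
        x,y,ww,hh,a=s[k]
        if a>250 and x>0 and y>0 and x+ww<2*win and y+hh<2*win:
            cnt=max(cv2.findContours((l==k).astype(np.uint8),0,1)[0],key=len);(cx,cy),ax,_=cv2.fitEllipse(cv2.convexHull(cnt))
            q=onz(m,cx+u-win,cy+v-win,zt);out.append(q);print('hole',(cx+u-win,cy+v-win),'axes',ax,'area',a,q.round(4))
    return out,im
E
python3 - <<'E'
from h import *
o,im=bore((.4654,-.171),.024)
if o: delta([o[0][0],o[0][1],.0135])
else: st()
E
```

```text
hole (np.float64(317.92171478271484), np.float64(308.59350967407227)) axes (45.13682556152344, 49.38028335571289) area 1763 [ 0.4651 -0.1705  0.024 ]
t 24.07 tcp [ 0.4672 -0.1728  0.0425] yaw 1.600 F [0.1 0.1 0.2] w 85.1 g 0.0 q6 -0.62
shift [ 2.4 -2.1 29. ] turn None
```

>>> carry_out --pt "2 -2.1 10" --pt "0 0 10" --pt "0 0 8.5" --pt "0 0 0" --pt "0 0 0" --pt "0 0 0" --pt "0 0 0" --pt "0 0 0" --pt "0 0 0" --turn '[0, 0, 0, 0, 0, 0, 0, 0, 0]' --hand '[85, 85, 85, 85, 52, 52, 52, 52, 52]' --grip_force 60

```text
t: 25.2
tcp_pos: [0.4643, -0.1705, 0.0133]
ee_rot: [0.697, 0.717, 0.0, 0.0]
wrist_force: [-1.1, 1.1, 4.9]
grip_width: 0.061
grasp_force: 64.1
```

>>> carry_out --pt "0 0 -5" --pt "0 0 -20" --pt "0 0 -40" --pt "0 0 -40" --pt "0 0 -40" --pt "0 0 -25" --pt "0 0 0" --pt "0 0 0" --turn '[0, 0, 0, 0, 0, 0, 0, 0]' --hand '[52, 52, 52, 52, 52, 52, 52, 52]'

```text
t: 26.2
tcp_pos: [0.4632, -0.1698, 0.1813]
ee_rot: [0.697, 0.717, -0.0, -0.001]
wrist_force: [-0.2, 0.2, -2.8]
grip_width: 0.061
grasp_force: 65.5
```

```bash
python3 - <<'E'
from h import *
s,r=st();p=s['tcp_pos'];o,im=bore(p,p[2]+.0105)
cv2.imwrite('pics/w13.png',im[:,:,::-1])
for q in o:
    print('eye-tcp',(q-p).round(4)); delta([.5296-(q-p)[0],.3757-(q-p)[1],.19])
E
```

```text
t 26.20 tcp [ 0.4632 -0.1698  0.1813] yaw 1.600 F [-0.2  0.2 -2.8] w 61.0 g 65.5 q6 -0.62
hole (np.float64(325.7876434326172), np.float64(356.64291763305664)) axes (52.37884521484375, 59.75764083862305) area 2471 [ 0.4639 -0.17    0.1918]
eye-tcp [ 0.0007 -0.0002  0.0105]
t 26.25 tcp [ 0.463  -0.1697  0.1809] yaw 1.600 F [ 0.6 -0.  -1.6] w 60.8 g 65.5 q6 -0.62
shift [543.4  81.7  -8.4] turn None
```

>>> carry_out --pt "25 4 -8" --pt "45 7 0" --pt "50 8 0" --pt "53 8 0" --pt "55 8 0" --pt "55 8 0" --pt "55 8 0" --pt "55 8 0" --pt "50 8 0" --pt "45 7 0" --pt "35 5 0" --pt "20.4 2.7 0" --pt "0 0 0" --pt "0 0 0" --pt "0 0 0" --turn '[0, 0, 0, 0, 0, 0, 0, 0, 0, 0, 0, 0, 0, 0, 0]' --hand '[52, 52, 52, 52, 52, 52, 52, 52, 52, 52, 52, 52, 52, 52, 52]'

```text
t: 28.12
tcp_pos: [0.5298, 0.3742, 0.19]
ee_rot: [0.697, 0.717, -0.001, -0.0]
wrist_force: [-0.1, -0.7, -1.9]
grip_width: 0.061
grasp_force: 65.5
```

```bash
python3 - <<'E'
from h import *
s,r=st();p=s['tcp_pos'];o,im=bore(p,p[2]+.0105)
for q in o:
    print('eye-tcp',(q-p).round(4)); delta([.5296-(q-p)[0],.3757-(q-p)[1],.14])
E
```

```text
t 28.12 tcp [0.5298 0.3742 0.19  ] yaw 1.599 F [-0.1 -0.7 -1.9] w 61.0 g 65.5 q6 0.40
hole (np.float64(325.78068923950195), np.float64(356.7079887390137)) axes (52.56169128417969, 60.023460388183594) area 2492 [0.5305 0.374  0.2005]
eye-tcp [ 0.0007 -0.0002  0.0105]
t 28.18 tcp [0.5299 0.3743 0.1903] yaw 1.599 F [ 0.3 -0.1 -1.9] w 61.0 g 65.5 q6 0.40
shift [ 1.7 -1.  50.3] turn None
```

>>> carry_out --pt "1.7 -1 0" --pt "0 0 10" --pt "0 0 10" --pt "0 0 10" --pt "0 0 10" --pt "0 0 8" --pt "0 0 0" --turn '[0, 0, 0, 0, 0, 0, 0]' --hand '[52, 52, 52, 52, 52, 52, 52]'

```text
t: 29.05
tcp_pos: [0.5283, 0.3767, 0.1414]
ee_rot: [0.697, 0.717, -0.001, -0.0]
wrist_force: [0.5, 0.0, -2.3]
grip_width: 0.061
grasp_force: 65.5
```

```bash
python3 - <<'E'
from h import *
s,r=st();p=s['tcp_pos'];o,im=bore(p,p[2]+.0105);print((o[0]-p).round(4) if o else 0)
E
```

```text
t 29.05 tcp [0.5283 0.3767 0.1414] yaw 1.600 F [ 0.5  0.  -2.3] w 61.0 g 65.5 q6 0.41
hole (np.float64(325.90319061279297), np.float64(356.81444931030273)) axes (52.42694854736328, 60.319786071777344) area 2288 [0.529  0.3764 0.1519]
[ 0.0007 -0.0002  0.0105]
```

>>> carry_out --pt "0 0 8" --pt "0 0 10" --pt "0 0 10" --pt "0 0 9" --pt "0 0 0" --pt "0 0 0" --pt "0 0 0" --pt "0 0 0" --pt "0 0 0" --pt "0 0 -30" --pt "0 0 -40" --pt "0 0 -15" --pt "0 0 0" --turn '[0, 0, 0, 0, 0, 0, 0, 0, 0, 0, 0, 0, 0]' --hand '[52, 52, 52, 52, 52, 85, 85, 85, 85, 85, 85, 85, 85]'

```text
t: 30.72
tcp_pos: [0.5294, 0.3772, 0.1915]
ee_rot: [0.697, 0.717, 0.001, 0.0]
wrist_force: [-0.8, -0.8, -0.5]
grip_width: 0.0849
grasp_force: 0.0
```

```bash
python3 - <<'E'
from h import *
rings_top();delta([.4452,.065,.19])
im,m=snap('side','s14.png')
for z in range(10,140,8):
    u,v=proj(m,[.5296,.3757,z/1e3]).round().astype(int);print(z,im[v,u-14:u+15:7].tolist())
E
```

```text
pix [208.6 202. ] size [6, 52, 215] [0.6113 0.2683 0.012 ] rgb [148. 164. 170.]
pix [161.7 240.3] size [41, 36, 1106] [0.5274 0.3769 0.012 ] rgb [204.  212.5 216. ]
pix [300.1 272.6] size [25, 24, 423] [0.4452 0.065  0.012 ] rgb [106. 128. 128.]
pix [341.3 285.3] size [25, 25, 365] [ 0.4141 -0.0266  0.012 ] rgb [247. 180. 213.]
pix [373.9 368.6] size [12, 34, 268] [ 0.2267 -0.0936  0.012 ] rgb [75. 78. 78.]
t 30.77 tcp [0.5285 0.3768 0.1899] yaw 1.600 F [-0.3 -0.  -0.3] w 85.0 g 0.0 q6 0.41
shift [-3.092e+02 -9.240e+01 -1.000e-01] turn None
10 [[67, 143, 120], [153, 152, 145], [161, 160, 154], [155, 153, 147], [64, 141, 120]]
18 [[61, 139, 118], [156, 154, 147], [181, 179, 172], [159, 157, 151], [54, 107, 129]]
26 [[61, 138, 117], [189, 187, 180], [189, 188, 183], [199, 197, 189], [91, 125, 179]]
34 [[61, 140, 118], [181, 181, 179], [154, 153, 153], [188, 187, 186], [136, 138, 139]]
42 [[65, 141, 120], [157, 158, 158], [140, 140, 140], [141, 141, 142], [137, 137, 137]]
50 [[63, 141, 119], [142, 145, 144], [207, 208, 207], [137, 140, 138], [135, 135, 136]]
58 [[62, 140, 118], [210, 21
[... 191 characters left out ...]
, 122], [81, 141, 131], [58, 103, 170]]
82 [[62, 140, 118], [64, 140, 120], [112, 115, 119], [69, 141, 126], [60, 109, 182]]
90 [[64, 141, 118], [62, 141, 119], [110, 115, 116], [62, 139, 116], [65, 132, 164]]
98 [[63, 137, 117], [63, 141, 119], [114, 118, 119], [65, 139, 117], [66, 141, 120]]
106 [[50, 103, 93], [60, 139, 116], [113, 117, 118], [45, 76, 66], [68, 142, 120]]
114 [[39, 90, 83], [62, 140, 119], [112, 115, 117], [39, 65, 58], [64, 140, 119]]
122 [[40, 93, 84], [60, 133, 112], [111, 113, 115], [42, 66, 54], [63, 140, 117]]
130 [[42, 99, 91], [31, 86, 80], [160, 162, 166], [46, 68, 58], [66, 139, 120]]
138 [[58, 134, 124], [39, 90, 84], [50, 54, 54], [46, 69, 58], [61, 138, 117]]
```

Pulley seated. To the bearing.

>>> carry_out --pt "-25 -7 0" --pt "-45 -13.4 0" --pt "-50 -15 0" --pt "-50 -15 0" --pt "-50 -15 0" --pt "-45 -13 0" --pt "-29 -9 0" --pt "-15.2 -5 0" --pt "0 0 0" --pt "0 0 0" --turn '[0, 0, 0, 0, 0, 0, 0, 0, 0, 0]' --hand '[74, 74, 74, 74, 74, 74, 74, 74, 74, 74]'

```text
t: 32.08
tcp_pos: [0.4455, 0.0659, 0.1902]
ee_rot: [0.697, 0.717, 0.0, -0.0]
wrist_force: [0.2, -0.0, -0.6]
grip_width: 0.0742
grasp_force: 0.0
```

```bash
python3 - <<'E'
from h import *
q,im=ring((.4452,.065),.054,.020);delta([q[0],q[1],.0115])
E
```

```text
pred (np.float64(324.2720134158911), np.float64(222.06439052539727)) rp 38.16311670360263 found (327.6383056640625, 217.8942108154297) 38.866432189941406 centre [0.4476 0.0658 0.01  ]
t 32.12 tcp [0.4455 0.066  0.1903] yaw 1.601 F [0.9 0.8 0.5] w 74.0 g 0.0 q6 -0.15
shift [ -0.3   2.1 178.8] turn None
```

>>> carry_out --pt "0 1.5 0" --pt "0 0 40" --pt "0 0 40" --pt "0 0 40" --pt "0 0 25" --pt "0 0 0" --pt "0 0 0" --pt "0 0 0" --turn '[0, 0, 0, 0, 0, 0, 0, 0]' --hand '[74, 74, 74, 74, 74, 74, 74, 74]'

```text
t: 33.12
tcp_pos: [0.4482, 0.0652, 0.0469]
ee_rot: [0.697, 0.717, 0.001, 0.001]
wrist_force: [-0.4, 0.5, 0.0]
grip_width: 0.0741
grasp_force: 0.0
```

```bash
python3 - <<'E'
from h import *
q,im=ring((.4476,.0658),.054,.020);delta([q[0],q[1],.016])
cv2.imwrite('pics/w15.png',im[:,:,::-1])
E
```

```text
pred (np.float64(322.4009729451908), np.float64(303.86260735469085)) rp 69.24290555933608 found (322.05267333984375, 294.3648681640625) 70.58235931396484 centre [0.4474 0.0655 0.01  ]
t 33.17 tcp [0.448  0.0652 0.0468] yaw 1.600 F [-0.2  0.   0.9] w 73.9 g 0.0 q6 -0.15
shift [ 0.3 -0.7 30.8] turn None
```

>>> carry_out --pt "0.3 -0.7 11" --pt "0 0 11" --pt "0 0 9" --pt "0 0 0" --pt "0 0 0" --pt "0 0 0" --pt "0 0 0" --pt "0 0 0" --pt "0 0 0" --turn '[0, 0, 0, 0, 0, 0, 0, 0, 0]' --hand '[74, 74, 74, 74, 44, 44, 44, 44, 44]' --grip_force 60

```text
t: 34.3
tcp_pos: [0.4465, 0.0655, 0.0151]
ee_rot: [0.697, 0.717, 0.0, 0.0]
wrist_force: [-2.0, -0.1, 5.6]
grip_width: 0.0521
grasp_force: 62.3
```

>>> carry_out --pt "0 0 -5" --pt "0 0 -20" --pt "0 0 -40" --pt "0 0 -40" --pt "0 0 -40" --pt "0 0 -28" --pt "0 0 0" --pt "0 0 0" --turn '[0, 0, 0, 0, 0, 0, 0, 0]' --hand '[44, 44, 44, 44, 44, 44, 44, 44]'

```text
t: 35.3
tcp_pos: [0.4454, 0.0656, 0.1864]
ee_rot: [0.697, 0.717, -0.0, -0.001]
wrist_force: [-0.1, 0.7, -2.1]
grip_width: 0.0518
grasp_force: 63.4
```

```bash
python3 - <<'E'
from h import *
s,r=st();p=s['tcp_pos']
zt=p[2]+.004   # held with TCP 6 mm above its centre -> top face 4 mm above the TCP
im,m=snap('wrist','w16.png');u,v=proj(m,[p[0],p[1],zt]);print('tcp pix',u,v)
g=cv2.cvtColor(im,cv2.COLOR_RGB2HSV);print(im[int(v),int(u)-75:int(u)+76:5].sum(1)//3)
print(im[int(v)-70:int(v)+71:5,int(u)].sum(1)//3)
E
```

```text
t 35.30 tcp [0.4454 0.0656 0.1864] yaw 1.600 F [-0.1  0.7 -2.1] w 51.8 g 63.4 q6 -0.15
tcp pix 323.67608391830925 345.3625844316662
[206 208  83  50  51  51  53  66 212 212 104  87  90  89  91  88  93  89
  92  95  92 100 207 205  52  52  52  50  50  68 202]
[212 127  52  53  51  51  87 208 206 108 101 101 100 102  88  92  94  94
  98 158 213 152  47  52  52  85 206 202 113]
```

```bash
cat >> h.py <<'E'
def inner(p,zt):
    im,m=snap('wrist');u,v=proj(m,[p[0],p[1],zt]).astype(int);W=60
    g=im[v-W:v+W,u-W:u+W].mean(2);n,l,s,c=cv2.connectedComponentsWithStats((g>160).astype(np.uint8))
    for k in range(1,n):
        x,y,w,h,a=s[k]
        if w>50 and h>50 and x>0 and y>0 and x+w<2*W and y+h<2*W:
            cnt=max(cv2.findContours((l==k).astype(np.uint8),0,1)[0],key=len);(cx,cy),ax,_=cv2.fitEllipse(cnt)
            q=onz(m,cx+u-W,cy+v-W,zt);print('ring',(cx+u-W,cy+v-W),ax,'eye-tcp',(q-p).round(4));return q-p
E
python3 - <<'E'
from h import *
s,r=st();p=s['tcp_pos'];d=inner(p,p[2]+.004)
if d is not None: delta([.5296-d[0],.3757-d[1],.19])
E
```

```text
t 35.35 tcp [0.4451 0.0656 0.1859] yaw 1.600 F [-0.8 -0.6 -1.9] w 52.1 g 63.4 q6 -0.15
ring (np.float64(325.8289985656738), np.float64(343.69000244140625)) (71.14771270751953, 80.73147583007812) eye-tcp [0.0007 0.0006 0.004 ]
t 35.40 tcp [0.445  0.0656 0.1858] yaw 1.600 F [-0.  -0.5 -1.9] w 52.2 g 63.4 q6 -0.15
shift [306.9  92.8  -4.3] turn None
```

>>> carry_out --pt "20 6 -4.3" --pt "40 12 0" --pt "50 15 0" --pt "50 15 0" --pt "50 15 0" --pt "45 14 0" --pt "33 10 0" --pt "18.9 5.8 0" --pt "0 0 0" --pt "0 0 0" --pt "0 0 0" --turn '[0, 0, 0, 0, 0, 0, 0, 0, 0, 0, 0]' --hand '[44, 44, 44, 44, 44, 44, 44, 44, 44, 44, 44]'

```text
t: 36.78
tcp_pos: [0.5299, 0.3739, 0.1914]
ee_rot: [0.697, 0.717, -0.0, -0.0]
wrist_force: [0.5, -0.8, -1.8]
grip_width: 0.0519
grasp_force: 63.3
```

```bash
python3 - <<'E'
from h import *
s,r=st();p=s['tcp_pos'];d=inner(p,p[2]+.004)
if d is not None: delta([.5293-d[0],.3759-d[1],.144])
E
```

```text
t 36.77 tcp [0.5299 0.3739 0.1914] yaw 1.599 F [ 0.5 -0.8 -1.8] w 51.9 g 63.3 q6 0.40
ring (np.float64(325.8331871032715), np.float64(343.7087821960449)) (70.80670928955078, 80.40010833740234) eye-tcp [0.0007 0.0006 0.004 ]
t 36.83 tcp [0.53   0.374  0.1916] yaw 1.599 F [-0.1  0.4 -2.6] w 51.9 g 63.3 q6 0.40
shift [ 1.3 -1.3 47.6] turn None
```

>>> carry_out --pt "1.3 -1.3 0" --pt "0 0 10" --pt "0 0 10" --pt "0 0 10" --pt "0 0 10" --pt "0 0 8" --pt "0 0 0" --turn '[0, 0, 0, 0, 0, 0, 0]' --hand '[44, 44, 44, 44, 44, 44, 44]'

```text
t: 37.7
tcp_pos: [0.5282, 0.376, 0.1427]
ee_rot: [0.697, 0.717, -0.001, -0.0]
wrist_force: [0.3, -0.2, -1.8]
grip_width: 0.0519
grasp_force: 63.3
```

```bash
python3 - <<'E'
from h import *
s,r=st();p=s['tcp_pos'];d=inner(p,p[2]+.004)
E
```

```text
t 37.70 tcp [0.5282 0.376  0.1427] yaw 1.600 F [ 0.3 -0.2 -1.8] w 51.9 g 63.3 q6 0.41
ring (np.float64(325.79870223999023), np.float64(343.7095031738281)) (70.7576904296875, 80.38330841064453) eye-tcp [0.0006 0.0006 0.004 ]
```

>>> carry_out --pt "0 0 8" --pt "0 0 10" --pt "0 0 10" --pt "0 0 7" --pt "0 0 0" --pt "0 0 0" --pt "0 0 0" --pt "0 0 0" --pt "0 0 0" --pt "0 0 -30" --pt "0 0 -40" --pt "0 0 -25" --pt "-50 -30 0" --pt "-50 -30 0" --pt "-50 -30 0" --pt "0 0 0" --turn '[0, 0, 0, 0, 0, 0, 0, 0, 0, 0, 0, 0, 0, 0, 0, 0]' --hand '[44, 44, 44, 44, 44, 85, 85, 85, 85, 85, 85, 85, 85, 85, 85, 85]'

```text
t: 39.75
tcp_pos: [0.4407, 0.2213, 0.2032]
ee_rot: [0.698, 0.716, -0.001, -0.0]
wrist_force: [0.0, 0.2, -0.5]
grip_width: 0.0852
grasp_force: 0.0
```

```bash
python3 - <<'E'
from h import *
st();a,m=snap('top');b,ms=snap('side')
u,v=proj(ms,[.5296,.3757,.06]).astype(int)
c=np.hstack([cv2.resize(a[130:400,90:540],(500,300)),cv2.resize(b[v-40:v+40,u-40:u+40],(300,300),interpolation=2)]);cv2.imwrite('pics/end.png',c[:,:,::-1])
E
```

```text
t 39.75 tcp [0.4407 0.2213 0.2032] yaw 1.597 F [ 0.   0.2 -0.5] w 85.2 g 0.0 q6 0.20
```

View pics/end.png

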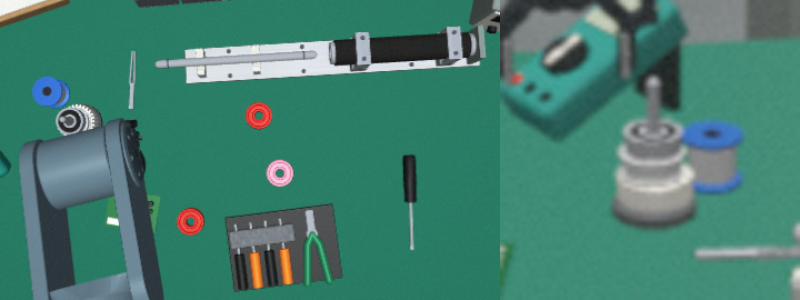

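The final picture shows the stack on the post (gear, pulley, bearing, bottom to top), at right centre (655,170). The shaft lies in both rests, its tail at (316,54) clear of the mouth at (330,52), and nothing else has moved. Handing in.

```bash
python3 -c "
from h import *
print(robot.finish_job())"
```

```text
the job is handed in; nothing more can be done
None
```

The shaft is drawn right out and lies in both V-rests about 20 mm clear of the roller. The three rings present are on the post as gear, pulley, bearing from the bottom up. Bystanders were left alone, and the job was handed in at about 40 s.

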